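# Tension, lock and start the sieve shaker

## Robot

A 6-joint arm with a two-finger parallel gripper is mounted at the origin on the work surface. World frame = base frame: x ahead of the robot, y to its left, z up, the work surface at z = 0. Lengths are in m, angles in rad, forces in N, time in s.
With the tool pointing down it reaches from about 0.225 to 0.725 m from the base axis. Payload 3.1 kg.
Tool frame: the origin (TCP) lies on the centre line of the jaws, within the pads' length; the fingertips stand 19 mm ahead of it and the grasp point (between the pads) is the TCP; x points along the fingers, z is the direction in which the jaws open and shut, and the axes are right-handed (so a half turn about x gives the same grasp; the last joint's range is limited). The gripper opens to 85 mm and grips with 20 to 120 N. Pads are 22 mm wide; open, the fingers measure 114 mm over their backs; the gripper's body (76 mm by 85 mm) begins 54 mm behind the grasp point. The pads swing forward as they close: fully open they stand 13 mm farther back than shut.
Start: joints at [1.061, 0.048, 0.099, 1.622, 0, 1.443], TCP at [0.196, 0.487, 0.25] pointing down, gripper open.
Joint ranges: [-2.91, 2.91], [-0.99, 1.94], [-1.21, 1.42], [-2.12, 2.29], [-1.49, 1.47], [-3.14, 3.14]. Speed limits (rad/s): [2.79, 2.79, 3.14, 3.14, 3.14, 3.14].

## Interface

Orientations are given as a unit quaternion [x, y, z, w].
In Python, from bench import manip, planner, eyes, nets gives the robot as it stands. The module is installed in compiled form; this text tells all that it offers. Calls block until the motion is done:
- manip.move_pose(position, orientation): joint-space move of the TCP to a pose.
- manip.line_to(position, rot=None, vel=0.15, threshold=None): straight line of the TCP; rot=None keeps the orientation; vel is the mean speed in m/s. With threshold (N) it stops when the force on the tool has changed by that much, and returns True; else False.
- manip.goto_joints(angles): joint-space move.
- manip.gripper_to(opening, grip_force=None): opening from 0.0 (shut) to 1.0 (fully open); grip_force is the grip in N (None keeps the last); returns when the fingers have stopped.
- manip.hold(seconds).
- planner.solve_ik(position, orientation): joint angles nearest the present ones, or None.
- eyes.capture(name): name is "scene" or "top" or "wrist"; returns a dict with "img" (480x640x3 uint8, red, green, blue), "vertical_fov" (degrees; the focal length in pixels is half the picture's height over the tangent of half this angle, whatever the lens; pixels are square), "cx", "cy" (the principal point, pixels), "R" (3x3) and "t" (3): a world point X has camera coordinates R X + t; the wrist camera has in their place "mount" (4x4, takes a point from camera to tool coordinates, whose origin is the TCP and whose axes are the tool frame's). Camera axes: x right, y down, z forward; pixel columns grow to the right and rows downward; lengths in m; the calibration is good to about 2 mm. A picture is of the moment at which its call begins: read the wrist's pose just before it. There is no depth.
A pose or a line that the arm cannot do raises manip.PlanningError and nothing moves.
- manip.hand_in(): hands the job in, once; it reports no verdict.
Trained networks look in a picture, given as the dict that the camera call returned (one of the last four; its "shot" number tells which), for a name from the list of things; names that differ only in an ending like _2 or _b are one class to them, and where a whole thing is asked for, a point or a joint stands for the part that bears it (a point fixed in the world has none). Each returns a list of dicts, best first, with "p" (0 to 1); they miss things now and then, are a little off and sometimes report something else, mostly with a low value. They report only what shows in the picture. A call takes as long as a camera call. They do not tell look-alikes from the thing itself.
- nets.look_for(picture, label): "at" ([row, column] in pixels, amid what is visible of it).
- nets.trace(picture, label): "pixels" (480x640 bool, what is visible of it) and "at" ([row, column] in pixels, amid what is visible of it).
- nets.mark_of(picture, label): "at" ([row, column] in pixels: a listed point, or the origin of a listed thing).
Readings, each from a call of its own:
- manip.current_clock(): time.
- manip.current_q(): joint angles.
- manip.current_qd(): joint speeds.
- manip.current_joint_efforts(): joint torques, N m.
- manip.current_eef_pos(): TCP position.
- manip.current_ee_rot(): TCP orientation.
- manip.current_wrist_force(): force on the tool from outside, world axes, zero at the start.
- manip.current_torque(): the same for the moment, N m.
- manip.current_finger_gap(): opening from 0.0 (shut) to 1.0 (fully open).
Only numpy, scipy, OpenCV 4.12 (cv2) and the standard library are available. Lean on these libraries where they do the work, as an engineer would, in place of code of your own. Each camera call takes 0.05 s, during which the arm holds its last target.

## Task

Get the sieve shaker on the sorting table ready and start it. Take the locking pin from its wooden stand, set its shank in the fork of the sprung tension wheel, use it to turn the wheel until the fork is over the hole in the deck, and push the pin down fully home there so that it holds the wheel. Then flip the switch cover up and back until it stays open, press the start button beneath it all the way, and leave the jar and the sherds that lie beside the shaker where they are.

Things in the scene. Friction and masses are not known exactly. Their poses are not given: they have to be found in the camera images.
- shaker: Sieve shaker, fixed: grey housing with a flat deck (220 mm along its x, 340 mm along y, top 85 mm above the table) and behind it, from 117 to 297 mm along +x, a steel sieve tray (rim 121 mm high). Origin on the table under the deck's centre; x away from the robot, y left, z up. Tension wheel on the deck's left half, covered start button on its right half.
- lock_hole (a point): Centre of the mouth of the locking hole in the deck, level with the deck's top (85 mm above the table), at (-65, +85) mm in the shaker's frame. Straight hole, 18 mm across with a 3 mm chamfer, 42 mm deep. Axes as the shaker's.
- wheel_axis (a point): Point on the tension wheel's vertical axis, level with the deck's top, at (0, +85) mm in the shaker's frame. The wheel: aluminium disc of 90 mm diameter with a fork of two parallel prongs on one side, out to 88 mm from the axis. Disc and prongs are 14 mm thick, from 4 to 18 mm above the deck; a 32 mm hub cap rises to 24 mm.
- wheel (a joint): Angle of the tension wheel, rad. 0 = slack, against its stop; grows counter-clockwise from above, to 1.3 at most. At 0.96 the fork stands over the locking hole, pointing along the shaker's -x. A spring always turns it back: 0.15 N m at 0, rising evenly to 0.44 N m at 0.96 (about 7 N at the fork).
- fork (a point): Middle of the gap between the fork's prongs, level with their top, 65 mm from the wheel's axis; turns with the wheel, its x axis points outward along the fork. The gap is 21 mm wide, open at the outer end, above and below. At wheel angle 0 the fork points 125 degrees counter-clockwise from the shaker's +x (to the left and towards the robot).
- pin_mid (a point): Loose steel locking pin, 103 mm tall, 0.1 to 0.25 kg; this point is on its axis half-way up, z axis upward. From the tip: round shank 14 mm across, 55 mm long (last 6 mm tapered), collar 32 mm across, 8 mm high, square head 24 x 24 x 40 mm with sides along this point's x and y. It starts upright in its stand. Fully home, collar on the fork, this point is 14.5 mm above the deck.
- stand: Wooden block 80 x 80 x 58 mm, fixed, that the pin stands in through a vertical hole of 18 mm at its centre, the collar on the block's top. Origin: centre of its underside. It stands to the left or to the right of the shaker.
- cover (a joint): Angle of the switch cover about its hinge, rad. 0 = shut, lying flat over the button; grows as it is lifted; 2.05 = fully back against its stop. No spring: it falls shut when let go before about 1.57 (upright) and falls back against the stop and stays when let go beyond it.
- cover_hinge (a point): Middle of the cover's hinge axis, 118.5 mm above the table at (+60, -85) mm in the shaker's frame; the axis runs along the shaker's y.
- cover_plate (a point): Centre of the top of the switch cover: flat dark plastic plate 76 x 94 x 6 mm, 0.12 kg, 34 mm from the hinge axis. When shut it lies on a fixed curb, 30 mm high above the deck, around the button.
- cover_bar (a point): Middle of the cover's round steel grip bar: 10 mm diameter, 72 mm free length between two side arms, parallel to the hinge and 110 mm from it, on the robot's side of the cover when shut (then 118.5 mm above the table, 28 mm clear above the deck, 33 mm clear of the cover's plate). It turns with the cover.
- start (a joint): Travel of the start button, m: 0 = out, 0.006 = fully pressed. It springs back; fully down takes about 5 N.
- start_top (a point): Centre of the top of the round start button (36 mm diameter), under the cover, at (+24, -85) mm in the shaker's frame; pressed straight down. The curb around it leaves 60 mm (x) by 76 mm (y) free inside and stands 30 mm above the deck.
- jar: Bystander: closed jar, 68 mm diameter, 100 mm tall, standing on the other side of the shaker from the pin stand. Origin at the centre of its underside.
- sherd_b: Bystander: flat pottery sherd about 90 mm, left of the shaker.
- sherd_c: Bystander: flat pottery sherd about 65 mm, right of the shaker.
There are look-alikes about, which are no part of the job. There is more than one size of the part that bears pin_mid; the job needs the middle-sized.

How it is judged:
On the way, in this order (a step that is already met when the one before it is completed fails the run):
1. the pin is fully home in the deck hole, in the fork, and holds the wheel; the fingers have let go of it (z of pin_mid in the frame of lock_hole below 0.0205 m and horizontal distance between pin_mid and lock_hole below 0.009 m and angle between pin_mid's own z axis and vertical below 0.2 rad and value of joint wheel between 0.8 and 1.12 rad and contact force between the fingers and pin below 0.1 N), for 0.2 s.
2. the cover is open and stays there by itself (z of pin_mid in the frame of lock_hole below 0.0205 m and horizontal distance between pin_mid and lock_hole below 0.009 m and angle between pin_mid's own z axis and vertical below 0.2 rad and value of joint wheel between 0.8 and 1.12 rad and value of joint cover above 1.75 rad and contact force between the fingers and cover below 0.1 N), for 0.2 s.
3. the start button is pressed all the way (z of pin_mid in the frame of lock_hole below 0.0205 m and horizontal distance between pin_mid and lock_hole below 0.009 m and angle between pin_mid's own z axis and vertical below 0.2 rad and value of joint wheel between 0.8 and 1.12 rad and value of joint cover above 1.75 rad and value of joint start above 0.005 m), for 0.05 s.
At the end, for the whole second after the job is handed in: Pin at rest in the deck hole through the fork: collar within 6 mm of the fork's top, middle within 9 mm of the hole's axis, under 0.2 rad from upright; wheel held between 0.80 and 1.12 rad; cover open beyond 1.75 rad; button pressed at least 5 mm, then out again (z of pin_mid in the frame of lock_hole below 0.0205 m and horizontal distance between pin_mid and lock_hole below 0.009 m and angle between pin_mid's own z axis and vertical below 0.2 rad and value of joint wheel between 0.8 and 1.12 rad and value of joint cover above 1.75 rad and value of joint start below 0.002 m and linear speed of pin below 0.02 m/s); the robot touches nothing.
It fails at once if the start button is pressed before the wheel is locked (value of joint start above 0.003 m and not (z of pin_mid in the frame of lock_hole below 0.0205 m and horizontal distance between pin_mid and lock_hole below 0.009 m and angle between pin_mid's own z axis and vertical below 0.2 rad and value of joint wheel between 0.8 and 1.12 rad)).
It fails at once if the jar or a sherd beside the shaker is moved more than 30 mm (distance of any of jar, sherd_b, sherd_c from where it was at the start of the episode above 0.03 m).
It also fails if it takes over 72 s, if anything falls off the work surface, if the arm or the gripper's body presses on something with over 40 N, if the wrist force passes 120 N, or if a joint passes its speed limit or range.

## Working session

There is one attempt and no reset: what is moved stays moved. The work goes in short steps, each a Python script; the robot and the scene stay as the last script left them, time stands still between calls to the robot, and variables do not carry over. Pictures are saved under pics/ and viewed, and the job is handed in when it is done.

```bash
ls; mkdir -p pics; python3 - <<'E'
from bench import manip, planner, eyes, nets
import cv2, numpy as np
print(manip.current_clock(), manip.current_eef_pos(), manip.current_ee_rot(), manip.current_finger_gap())
for n in ["scene","top"]:
    c=eyes.capture(n)
    cv2.imwrite(f"pics/{n}0.png",c["img"][:,:,::-1])
    print(n,c["vertical_fov"],c["cx"],c["cy"],np.round(c["R"],3).tolist(),np.round(c["t"],3).tolist(), [k for k in c])
    for l in ["pin_mid","stand","lock_hole","wheel_axis","fork","cover_bar","cover_plate","jar","sherd_b","shaker","start_top"]:
        print(l,[(np.round(d["at"],1).tolist(),round(d["p"],2)) for d in nets.mark_of(c,l)])
print(manip.current_clock())
E
```

```text
pics
0.0 [0.19530652 0.48669031 0.24910933] [-0.39642877  0.58653956  0.39568496  0.5850205 ] 1.0001672622405564
scene 44.73520983802494 316.9323686673182 242.90836549930748 [[0.707, 0.707, 0.007], [0.391, -0.382, -0.837], [-0.589, 0.595, -0.547]] [-0.318, -0.115, 1.685] ['img', 'vertical_fov', 'cx', 'cy', 'R', 't', 'shot']
pin_mid [([331.7, 233.6], 0.7), ([275.6, 157.8], 0.55)]
stand [([339.9, 183.3], 0.62)]
lock_hole [([231.5, 331.5], 0.98)]
wheel_axis [([241.2, 351.3], 0.6)]
fork [([220.6, 355.3], 0.6)]
cover_bar [([252.1, 283.7], 0.7), ([337.8, 183.7], 0.47)]
cover_plate [([259.8, 308.3], 0.86)]
jar [([210.8, 389.7], 0.79)]
sherd_b [([399.2, 182.1], 0.92), ([226.3, 468.6], 0.74)]
shaker [([289.5, 326.6], 0.93), ([399.7, 180.5], 0.6)]
start_top []
top 43.56882525956282 317.966036427519 237.3353089474018 [[0.036, -0.999, -0.005], [-0.977, -0.034, -0.211], [0.211, 0.012, -0.977]] [-0.02, 0.494, 1.501] ['img', 'vertical_fov', 'cx', 'cy', 'R', 't', 'shot']
pin_mid [([267.5, 459.4], 0.5), ([313.4, 449.6], 0.5), ([225.8, 433.8], 0.42), ([248.5, 295.2], 0.32)]
stand [([221.8, 296.6], 0.53), ([261.4, 458.8], 0.49)]
lock_hole [([250.9, 296.0], 0.58)]
wheel_axis [([224.0, 295.8], 0.84)]
fork [([237.6, 275.3], 0.56)]
cover_bar [([240.4, 364.8], 0.82), ([263.9, 459.3], 0.57)]
cover_plate [([217.6, 363.7], 0.87)]
jar [([270.5, 185.6], 0.92), ([236.5, 329.7], 0.38), ([265.7, 456.5], 0.26)]
sherd_b [([193.6, 159.3], 0.65), ([218.5, 488.4], 0.57), ([199.5, 361.7], 0.51)]
shaker [([234.0, 326.8], 0.94)]
start_top []
1.2
```

View pics/scene0.png

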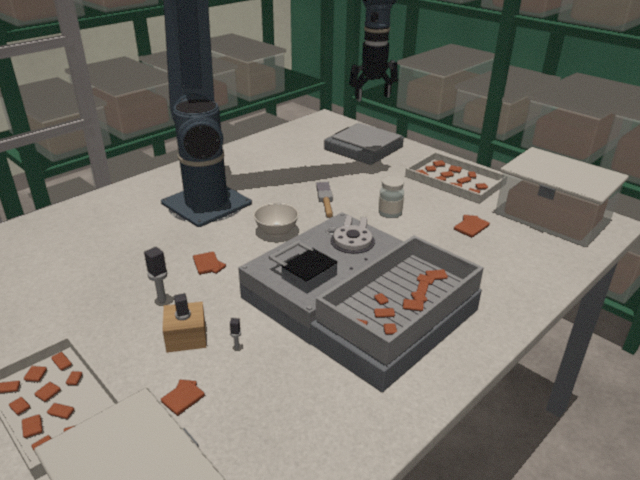

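View pics/top0.png

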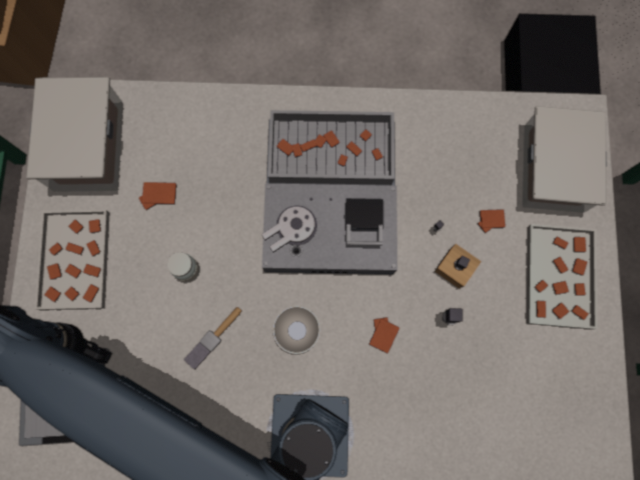

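```bash
python3 - <<'E'
import cv2
a=cv2.imread("pics/top0.png")[190:340,400:520]; cv2.imwrite("pics/top0c.png",cv2.resize(a,None,fx=4,fy=4,interpolation=cv2.INTER_CUBIC)[:600])
a=cv2.imread("pics/scene0.png")[240:380,110:280]; cv2.imwrite("pics/scene0c.png",cv2.resize(a,None,fx=4,fy=4,interpolation=cv2.INTER_CUBIC))
E
```

```text
(no output)
```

View pics/top0c.png

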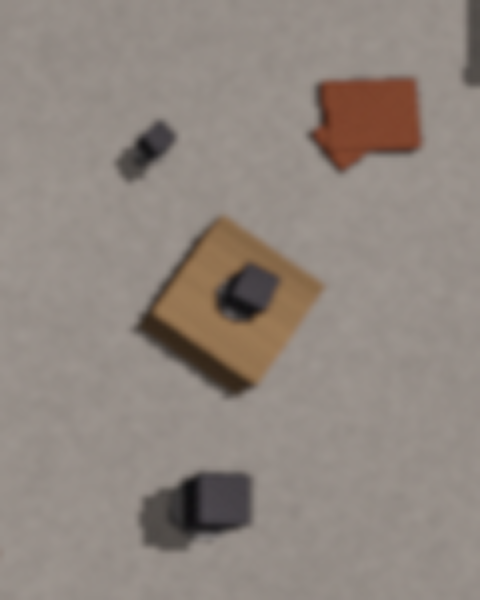

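View pics/scene0c.png

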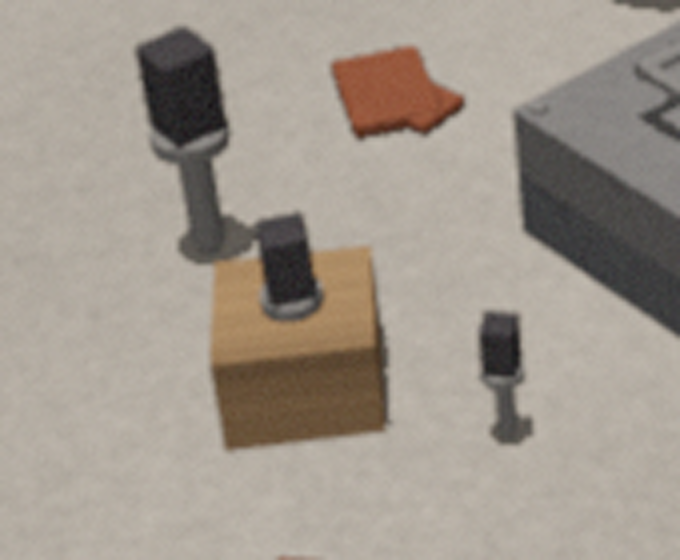

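Pin look-alikes in the top image: a large pin standing free at (row 315, col 453), a small one at (227, 437), and one in the wooden stand at (263, 461). The one in the stand is mid-sized and matches the description, so I'll use it. Next I'll locate everything.

```bash
cat > h.py <<'E'
import numpy as np, cv2
from scipy.spatial.transform import Rotation as Rn
from scipy.optimize import least_squares
def K(c):
    f=240/np.tan(np.radians(c["vertical_fov"])/2); return f
def proj(c,X):
    p=c["R"]@np.asarray(X,float)+c["t"]; f=K(c); return np.array([c["cy"]+f*p[1]/p[2], c["cx"]+f*p[0]/p[2]])
def on_plane(c,rc,z):
    f=K(c); d=np.array([(rc[1]-c["cx"])/f,(rc[0]-c["cy"])/f,1.0]); R=np.asarray(c["R"]);o=-R.T@c["t"]; d=R.T@d
    return o+d*(z-o[2])/d[2]
def wrist_cam(manip,eyes):
    p=np.array(manip.current_eef_pos()); q=manip.current_ee_rot(); c=eyes.capture("wrist")
    T=np.eye(4);T[:3,:3]=Rn.from_quat(q).as_matrix();T[:3,3]=p
    M=np.linalg.inv(T@np.asarray(c["mount"])); c["R"]=M[:3,:3];c["t"]=M[:3,3]; return c
def down(yaw):
    # tool x down; tool z (jaw axis) horizontal at angle yaw
    z=np.array([np.cos(yaw),np.sin(yaw),0]);x=np.array([0,0,-1.]);y=np.cross(z,x)
    return Rn.from_matrix(np.stack([x,y,z],1)).as_quat()
E
python3 - <<'E'
from h import *
from bench import manip, planner, eyes, nets
S=eyes.capture("scene");T=eyes.capture("top")
import pickle; pickle.dump((S,T),open("c0.pkl","wb"))
for n,z,s,t in [("lock_hole",.085,[231.5,331.5],[250.9,296]),("wheel_axis",.085,[241.2,351.3],[224,295.8]),("cover_plate",.1215,[259.8,308.3],[217.6,363.7]),("cover_bar",.1185,[252.1,283.7],[240.4,364.8]),("pinhead top",.106,None,[261.5,463]),("stand",0,[339.9,183.3],[261.4,458.8]),("fork",.103,[220.6,355.3],[237.6,275.3]),("jar",0,[210.8,389.7],[270.5,185.6]),("shaker",0,[289.5,326.6],[234.0,326.8])]:
    print(n, s and on_plane(S,s,z).round(4), on_plane(T,t,z).round(4))
# deck corners from top picture
for rc in [[270,263],[270,397]]: print(on_plane(T,rc,.085).round(4))
# stand top corners
for rc in [[190+216/4,400+224/4],[190+288/4,400+323/4],[190+385/4,400+252/4],[190+315/4,400+152/4]]: print("stand",on_plane(T,rc,.058).round(4))
q=manip.current_q();print(q, Rn.from_quat(manip.current_ee_rot()).as_matrix().round(2))
E
```

```text
lock_hole [0.4519 0.0464 0.085 ] [0.4501 0.0509 0.085 ]
wheel_axis [0.5139 0.0486 0.085 ] [0.5197 0.0544 0.085 ]
cover_plate [ 0.5356 -0.1132  0.1215] [ 0.5332 -0.1155  0.1215]
cover_bar [ 0.4743 -0.1278  0.1185] [ 0.4761 -0.1196  0.1185]
pinhead top None [ 0.4339 -0.3639  0.106 ]
stand [ 0.4371 -0.3774  0.    ] [ 0.4531 -0.3775  0.    ]
fork [0.4773 0.1023 0.103 ] [0.4787 0.1032 0.103 ]
jar [0.3978 0.344  0.    ] [0.4033 0.3449 0.    ]
shaker [ 0.5261 -0.0449  0.    ] [ 0.5153 -0.0255  0.    ]
[0.3986 0.1313 0.085 ]
[ 0.4104 -0.2037  0.085 ]
stand [ 0.4877 -0.3578  0.058 ]
stand [ 0.4429 -0.4203  0.058 ]
stand [ 0.3791 -0.3741  0.058 ]
stand [ 0.4217 -0.3113  0.058 ]
[ 1.06120867e+00  4.79939511e-02  9.91797463e-02  1.62203587e+00
 -1.21995772e-05  1.44301530e+00] [[-0.   -0.93  0.37]
 [-0.    0.37  0.93]
 [-1.   -0.   -0.  ]]
```

```bash
python3 - <<'E'
from h import *
from bench import manip, planner, eyes, nets
for nm,p,ys in [("stand",[.433,-.366,.3],[55,-35]),("fork",[.478,.104,.17],[37]),("hole",[.45,.05,.14],[92]),("bar",[.476,-.12,.12],[2]),("barup",[.62,-.12,.22],[2]),("btn",[.54,-.115,.1],[2,92])]:
    for y in ys:
        for a in (0,180,-180):
            q=planner.solve_ik(p,down(np.radians(y+a))); print(nm,y+a,None if q is None else np.round(q,2))
m=manip.move_pose([.40,-.34,.30],down(np.radians(55)))
print(manip.current_q().round(2) if hasattr(manip.current_q(),'round') else manip.current_q(), manip.current_clock())
c=wrist_cam(manip,eyes); cv2.imwrite("pics/w1.png",c["img"][:,:,::-1])
pickle=__import__("pickle"); pickle.dump(c,open("c1.pkl","wb"))
for l in ["pin_mid","stand"]:
    for d in nets.mark_of(c,l): print(l,d["at"],d["p"], on_plane(c,d["at"],0.0545 if l=="pin_mid" else 0))
print(c["mount"].round(3),c["vertical_fov"])
E
```

```text
stand 55 [-0.82  0.18  0.34  1.73  0.   -0.21]
stand 235 [-0.82  0.18  0.34  1.73  0.    2.93]
stand -125 [-0.82  0.18  0.34  1.73  0.    2.93]
stand -35 [-0.82  0.18  0.34  1.73  0.    1.36]
stand 145 [-0.82  0.18  0.34  1.73  0.   -1.78]
stand -215 [-0.82  0.18  0.34  1.73  0.   -1.78]
fork 37 [ 0.08 -0.05 -0.16  1.46  0.    1.  ]
fork 217 [ 0.08 -0.05 -0.16  1.46  0.   -2.14]
fork -143 [ 0.08 -0.05 -0.16  1.46  0.   -2.14]
hole 92 [-0.04 -0.14 -0.3   1.41  0.   -0.07]
hole 272 [-0.04 -0.14 -0.3   1.41  0.    3.07]
hole -88 [-0.04 -0.14 -0.3   1.41  0.    3.07]
bar 2 [-0.38 -0.03 -0.24  1.36  0.    1.15]
bar 182 [-0.38 -0.03 -0.24  1.36  0.   -1.99]
bar -178 [-0.38 -0.03 -0.24  1.36  0.   -1.99]
barup 2 [-0.3   0.33  0.36  1.6   0.    1.24]
barup 182 [-0.3   0.33  0.36  1.6   0.   -1.9 ]
barup -178 [-0.3   0.33  0.36  1.6   0.   -1.9 ]
btn 2 [-0.33  0.14 -0.1   1.33  0.    1.2 ]
btn 182 [-0.33  0.14 -0.1   1.33  0.   -1.94]
btn -178 [-0.33  0.14 -0.1   1.33  0.   -1.94]
btn 92 [-0.33  0.14 -0.1   1.33  0.   -0.37]
btn 272 [-0.33  0.14 -0.1   1.33  0.    2.78]
btn -88 [-0.33  0.14 -0.1   1.33  0.    2.78]
[-0.83  0.07  0.22  1.72  0.   -0.22] 4.2917
pin_mid [243.5, 314.5] 0.82 [ 0.43436695 -0.36816726  0.0545    ]
pin_mid [115.0, 250.0] 0.78 [ 0.29742359 -0.34485893  0.0545    ]
pin_mid [284.4, 406.6] 0.7 [ 0.52820808 -0.31419485  0.0545    ]
stand [229.8, 315.9] 0.65 [ 0.43590239 -0.36789841  0.        ]
[[-0.    -0.303  0.953 -0.123]
 [-0.001 -0.953 -0.303  0.077]
 [ 1.    -0.001 -0.    -0.   ]
 [ 0.     0.     0.     1.   ]] 65.02976424759056
```

View pics/w1.png

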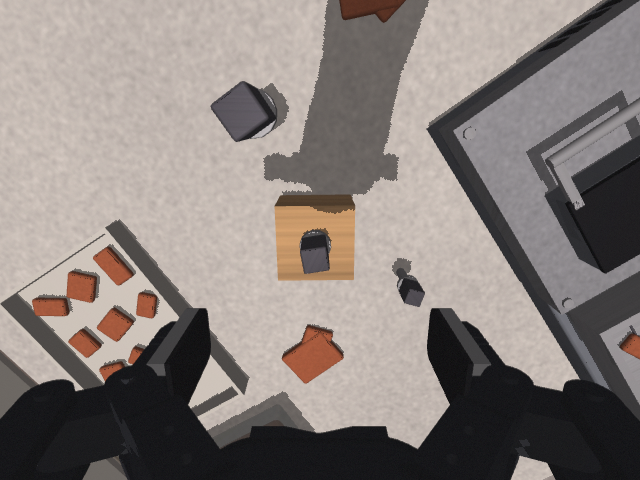

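```bash
python3 - <<'E'
from h import *
import pickle
c=pickle.load(open("c1.pkl","rb"))
a=c["img"][190:290,265:365,::-1]; cv2.imwrite("pics/w1c.png",cv2.resize(a,None,fx=6,fy=6,interpolation=cv2.INTER_CUBIC))
g=cv2.cvtColor(c["img"],cv2.COLOR_RGB2HSV)[215:278,290:340]
b=cv2.cvtColor(c["img"],cv2.COLOR_RGB2GRAY)[215:278,290:340]
for z,rc in [(.058,[206,275]),(.058,[206,355]),(.058,[280,278]),(.058,[280,354])]: print(on_plane(c,rc,z))
E
```

```text
[ 0.3791856  -0.37696497  0.058     ]
[ 0.42451993 -0.31223041  0.058     ]
[ 0.4444538  -0.42220469  0.058     ]
[ 0.4903113  -0.35673303  0.058     ]
```

View pics/w1c.png

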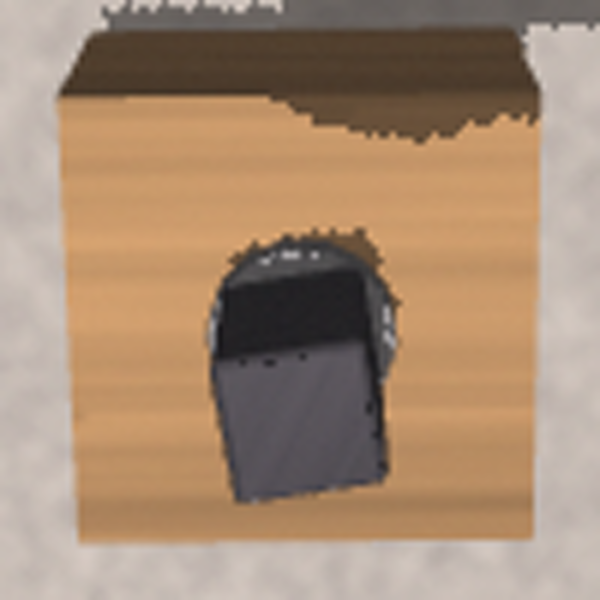

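The crop shows a square dark head with a collar, seated in the stand's hole. This is the middle pin, and its head is turned slightly relative to the stand.

```bash
python3 - <<'E'
from h import *
import pickle
c=pickle.load(open("c1.pkl","rb"))
P=[on_plane(c,[190+y/6-.5,265+x/6-.5],.106) for x,y in [(213,360),(372,340),(388,482),(237,500)]]
P=np.array(P)[:,:2]; print(P.round(4),P.mean(0))
for i in range(4):
    d=P[(i+1)%4]-P[i]; print(np.linalg.norm(d).round(4),np.degrees(np.arctan2(d[1],d[0])).round(1))
E
```

```text
[[ 0.418  -0.3718]
 [ 0.4289 -0.3507]
 [ 0.4489 -0.3616]
 [ 0.4382 -0.3819]] [ 0.43351876 -0.36649906]
0.0238 62.6
0.0228 -28.5
0.023 -117.7
0.0226 153.4
```

```bash
python3 - <<'E'
from h import *
from bench import manip, planner, eyes, nets
o=down(np.radians(62.2))
manip.move_pose([.4335,-.3665,.17],o)
print(manip.line_to([.4335,-.3665,.090],vel=.12,threshold=15), manip.current_eef_pos())
manip.gripper_to(0.0,100)
print(manip.current_finger_gap(), manip.current_wrist_force(), manip.current_clock())
manip.line_to([.4335,-.3665,.26],vel=.15)
print(manip.current_finger_gap(), manip.current_wrist_force(), manip.current_clock())
c=wrist_cam(manip,eyes); cv2.imwrite("pics/w2.png",c["img"][:,:,::-1])
s=eyes.capture("scene"); cv2.imwrite("pics/s2.png",cv2.resize(s["img"][150:390,80:400,::-1],None,fx=2,fy=2))
E
```

```text
False [ 0.43408321 -0.36714218  0.09140331]
0.2677216674090872 [ 1.14476389 -0.9306687   1.61099254] 6.4583
0.2679146045857341 [-0.1060188   0.06636411 -1.43744112] 7.7417
```

View pics/w2.png

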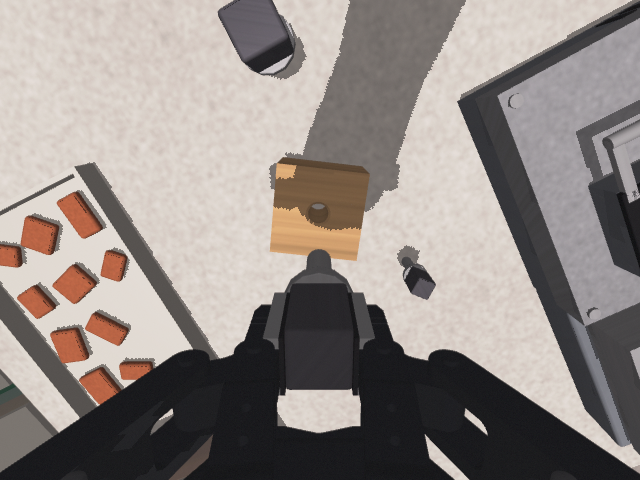

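View pics/s2.png

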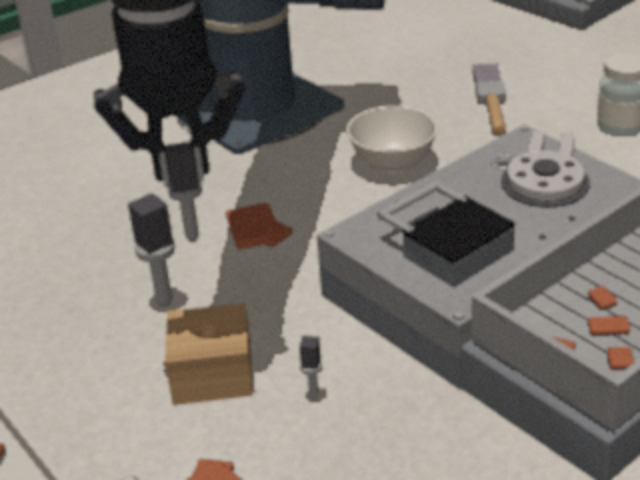

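```bash
python3 - <<'E'
from h import *
from bench import manip, planner, eyes, nets
import pickle
manip.move_pose([.56,.0,.29],down(np.radians(37)))
print(manip.current_finger_gap(),manip.current_clock())
c=wrist_cam(manip,eyes); cv2.imwrite("pics/w3.png",c["img"][:,:,::-1]); pickle.dump(c,open("c3.pkl","wb"))
for l,z in [("lock_hole",.085),("wheel_axis",.085),("fork",.103),("cover_bar",.1185),("cover_plate",.1215)]:
    for d in nets.mark_of(c,l): print(l,d["at"],round(d["p"],2), on_plane(c,d["at"],z).round(4))
E
```

```text
0.26836859765246845 9.2917
lock_hole [81.9, 248.4] 0.78 [0.4512 0.0501 0.085 ]
wheel_axis [129.8, 314.0] 0.9 [0.5155 0.0521 0.085 ]
fork [44.2, 314.2] 0.57 [0.4792 0.1015 0.103 ]
cover_bar [261.6, 151.1] 0.58 [ 0.4697 -0.1133  0.1185]
cover_plate [363.7, 73.5] 0.71 [ 0.4626 -0.2407  0.1215]
cover_plate [316.0, 224.8] 0.69 [ 0.5461 -0.1175  0.1215]
```

View pics/w3.png

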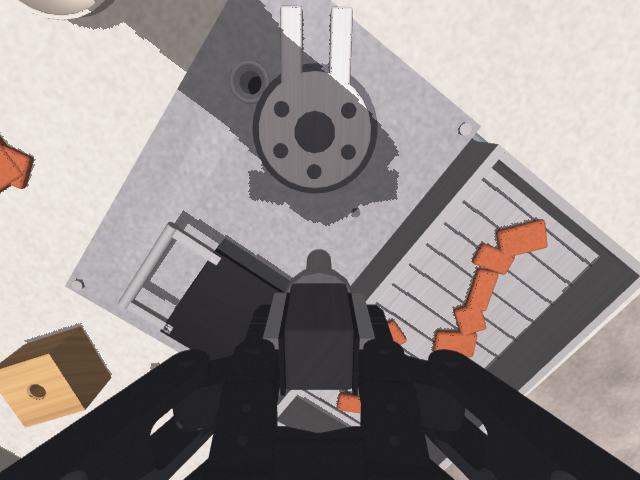

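```bash
python3 - <<'E'
from h import *
import pickle
c=pickle.load(open("c3.pkl","rb"))
a=c["img"][0:200,210:410,::-1]; cv2.imwrite("pics/w3c.png",cv2.resize(a,None,fx=3,fy=3,interpolation=cv2.INTER_CUBIC))
a=c["img"][50:110,215:285,::-1]; cv2.imwrite("pics/w3d.png",cv2.resize(a,None,fx=9,fy=9,interpolation=cv2.INTER_CUBIC))
print(on_plane(c,[131,315],.109),on_plane(c,[45,316],.103))
# deck screws/corner lines
for rc in [[82,249],[81,250]]: print(on_plane(c,rc,.085))
E
```

```text
[0.51655099 0.05249529 0.109     ] [0.48060748 0.10182329 0.103     ]
[0.45159969 0.05034359 0.085     ]
[0.45182936 0.05144722 0.085     ]
```

View pics/w3c.png

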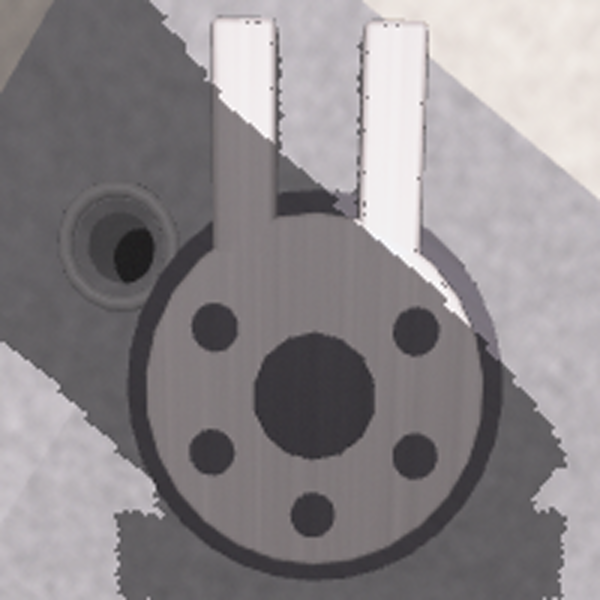

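View pics/w3d.png

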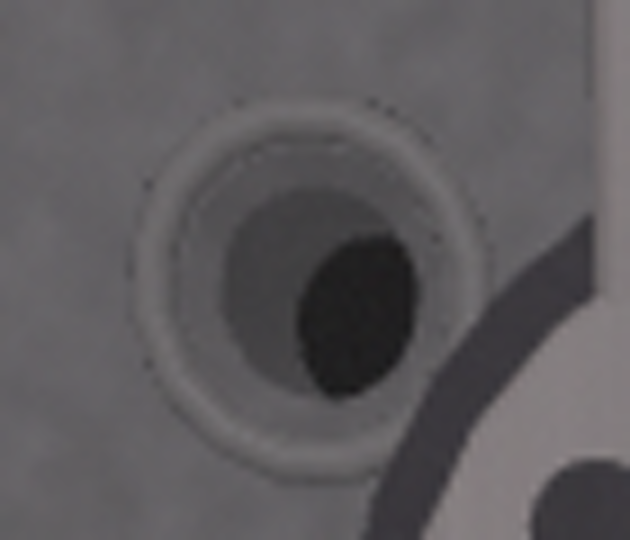

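```bash
cat >> h.py <<'E'
AX=np.array([.5165,.0525]); HOLE=np.array([.4515,.0505]); YAW=np.radians(1.9)
def forkpt(th,r=.065):
    a=YAW+np.radians(125)+th; return AX+r*np.array([np.cos(a),np.sin(a)])
E
python3 - <<'E'
from h import *
from bench import manip, planner, eyes, nets
import pickle
p=forkpt(0)
manip.move_pose([*p,.215],down(np.radians(37)))
manip.hold(.2)
print(p,manip.current_eef_pos(),manip.current_clock())
c=wrist_cam(manip,eyes); cv2.imwrite("pics/w4.png",c["img"][:,:,::-1]); pickle.dump(c,open("c4.pkl","wb"))
for n in ("scene","top"):
    s=eyes.capture(n); pickle.dump(s,open(n+"4.pkl","wb")); 
    r,k=proj(s,[*p,.12]).astype(int); cv2.imwrite(f"pics/{n}4.png",cv2.resize(s["img"][r-60:r+60,k-80:k+80,::-1],None,fx=5,fy=5,interpolation=cv2.INTER_CUBIC))
E
```

```text
[0.47747269 0.1044795 ] [0.47895278 0.10365358 0.21617877] 10.45
```

View pics/w4.png

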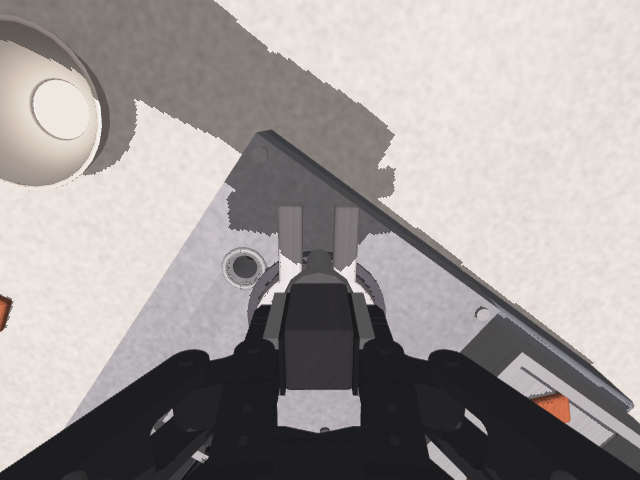

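View pics/scene4.png

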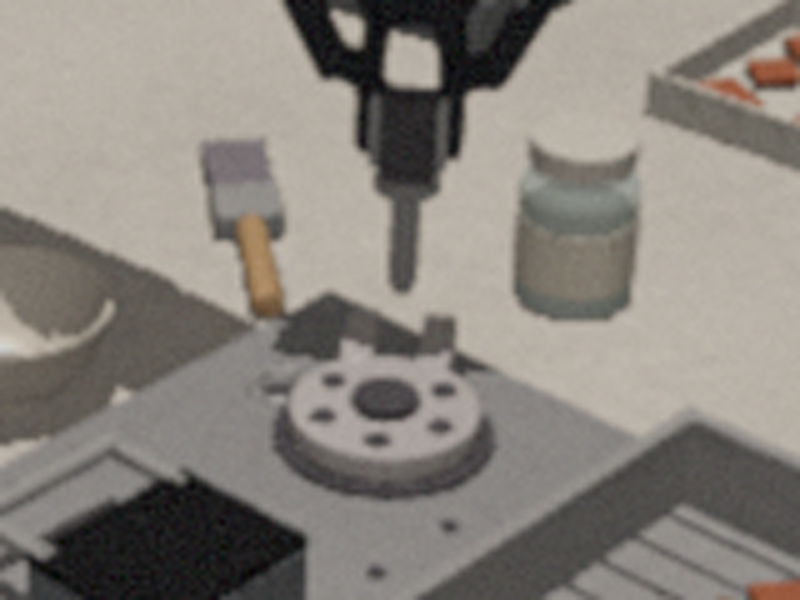

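```bash
python3 - <<'E'
from h import *
from bench import manip, planner, eyes, nets
import pickle
c=pickle.load(open("c4.pkl","rb")); print("hole",on_plane(c,[267,244.5],.083))
p=forkpt(0)
print(manip.line_to([*p,.175],vel=.08,threshold=8))
print(manip.current_eef_pos(),manip.current_wrist_force(),manip.current_clock())
c=wrist_cam(manip,eyes); cv2.imwrite("pics/w5.png",c["img"][100:400,120:520,::-1])
s=eyes.capture("scene")
r,k=proj(s,[*p,.12]).astype(int); cv2.imwrite(f"pics/s5.png",cv2.resize(s["img"][r-60:r+60,k-80:k+80,::-1],None,fx=5,fy=5,interpolation=cv2.INTER_CUBIC))
E
```

```text
hole [0.45132128 0.05108674 0.083     ]
False
[0.47715224 0.10450956 0.17446375] [-0.31844229 -0.10027897 -0.25094079] 11.25
```

View pics/w5.png

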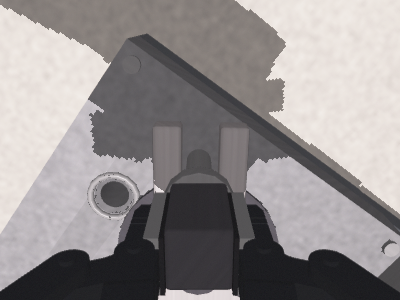

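View pics/s5.png

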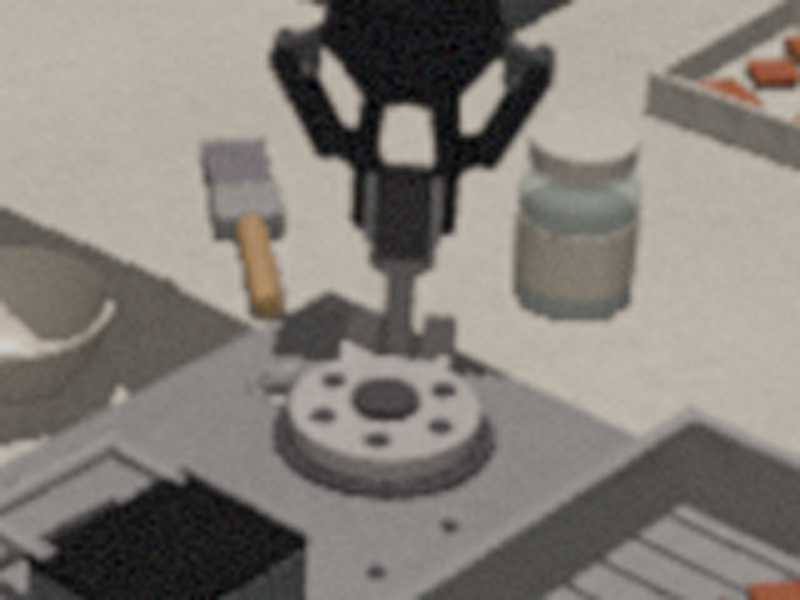

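The pin tip is between the prongs. Now I'll sweep the arc to the hole.

```bash
python3 - <<'E'
from h import *
from bench import manip, planner, eyes, nets
import pickle
for th in np.linspace(0,.96,7)[1:]:
    p=forkpt(th) if th<.95 else np.array([.4514,.0507])
    manip.line_to([*p,.177],rot=down(np.radians(37)+th),vel=.07)
    if th>.6: print(round(th,2),manip.current_eef_pos(),np.round(manip.current_wrist_force(),1))
print(manip.current_finger_gap(),manip.current_torque(),manip.current_clock())
c=wrist_cam(manip,eyes); cv2.imwrite("pics/w6.png",c["img"][:,:,::-1])
p=[.4514,.0507]
for n in("scene","top"):
    s=eyes.capture(n)
    r,k=proj(s,[*p,.12]).astype(int); cv2.imwrite(f"pics/{n}6.png",cv2.resize(s["img"][r-60:r+60,k-80:k+80,::-1],None,fx=5,fy=5,interpolation=cv2.INTER_CUBIC))
E
```

```text
0.64 [0.45455608 0.07159891 0.177382  ] [1.6 4.7 1.8]
0.8 [0.45223872 0.06155831 0.17727254] [1.  5.6 2. ]
0.96 [0.4514197  0.05185903 0.17721161] [-0.4  6.7  2.4]
0.27022396913429697 [ 1.78618378 -0.33045546 -0.03355927] 13.2
```

View pics/w6.png

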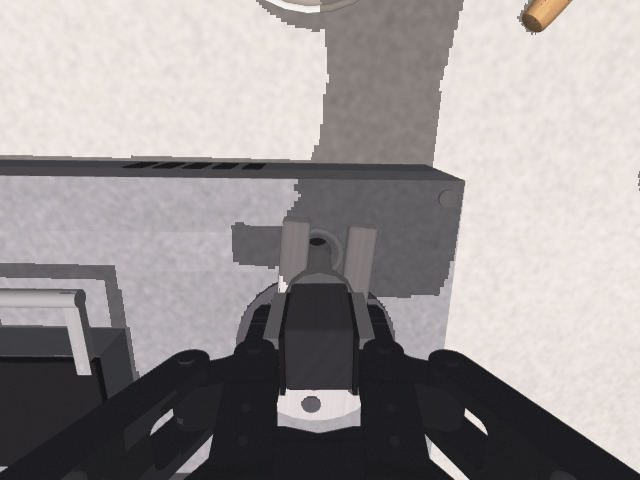

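View pics/scene6.png

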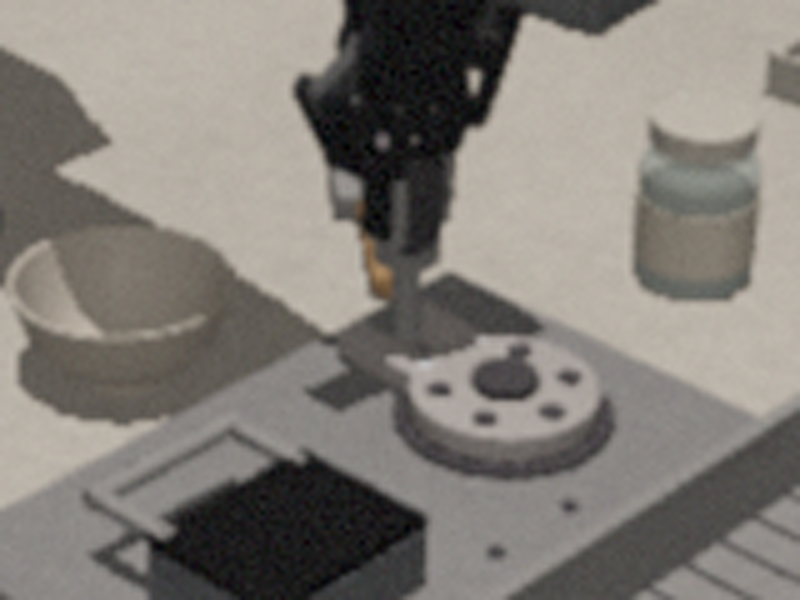

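```bash
python3 - <<'E'
import cv2
a=cv2.imread("pics/w6.png")[215:305,265:385]; cv2.imwrite("pics/w6c.png",cv2.resize(a,None,fx=6,fy=6,interpolation=cv2.INTER_CUBIC))
E
```

```text
(no output)
```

View pics/w6c.png

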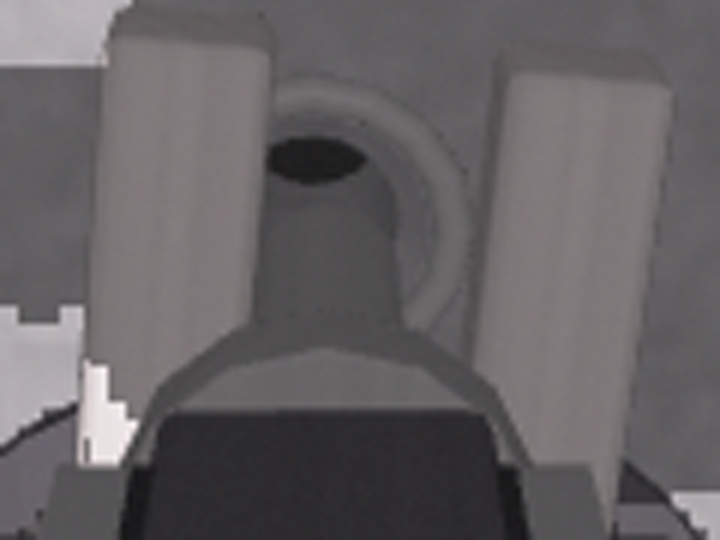

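The pin is pressing the leading prong as expected, but its tip sits about 2 mm to +y of the hole centre in the crop. I'll shift by -2 mm in y and then descend under force guard.

```bash
python3 - <<'E'
from h import *
from bench import manip, planner, eyes, nets
manip.line_to([.4514,.0485,.177],vel=.05)
print(manip.current_eef_pos(),np.round(manip.current_wrist_force(),1))
r=manip.line_to([.4514,.0485,.160],vel=.05,threshold=12)
print(r,manip.current_eef_pos(),np.round(manip.current_wrist_force(),1),manip.current_clock())
c=wrist_cam(manip,eyes);cv2.imwrite("pics/w7c.png",cv2.resize(c["img"][200:320,240:400,::-1],None,fx=5,fy=5,interpolation=cv2.INTER_CUBIC))
E
```

```text
[0.45157853 0.04996082 0.17725499] [1.2 6.9 1.3]
False [0.45057952 0.04997986 0.15868317] [ 2.1  7.2 -3.3] 14.0917
```

View pics/w7c.png

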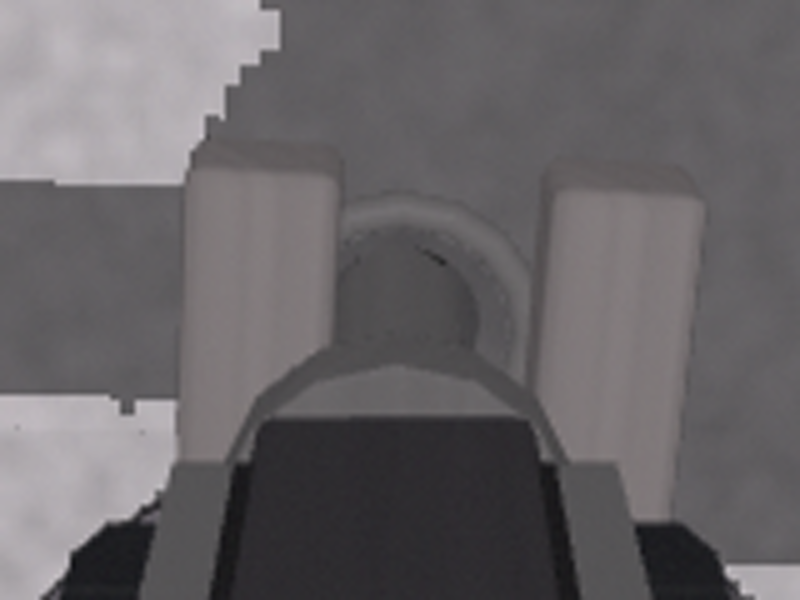

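```bash
python3 - <<'E'
from h import *
from bench import manip, planner, eyes, nets
r=manip.line_to([.4512,.0487,.132],vel=.05,threshold=25)
print(r,manip.current_eef_pos(),np.round(manip.current_wrist_force(),1),manip.current_finger_gap(),manip.current_clock())
c=wrist_cam(manip,eyes);cv2.imwrite("pics/w8c.png",cv2.resize(c["img"][200:440,160:480,::-1],None,fx=2.5,fy=2.5,interpolation=cv2.INTER_CUBIC))
s=eyes.capture("scene")
r,k=proj(s,[.4514,.05,.12]).astype(int); cv2.imwrite("pics/s8.png",cv2.resize(s["img"][r-60:r+60,k-80:k+80,::-1],None,fx=5,fy=5,interpolation=cv2.INTER_CUBIC))
E
```

```text
True [0.45064547 0.05177671 0.1355223 ] [-1.6  5.5  4.7] 0.2686465249601639 14.6667
```

View pics/w8c.png

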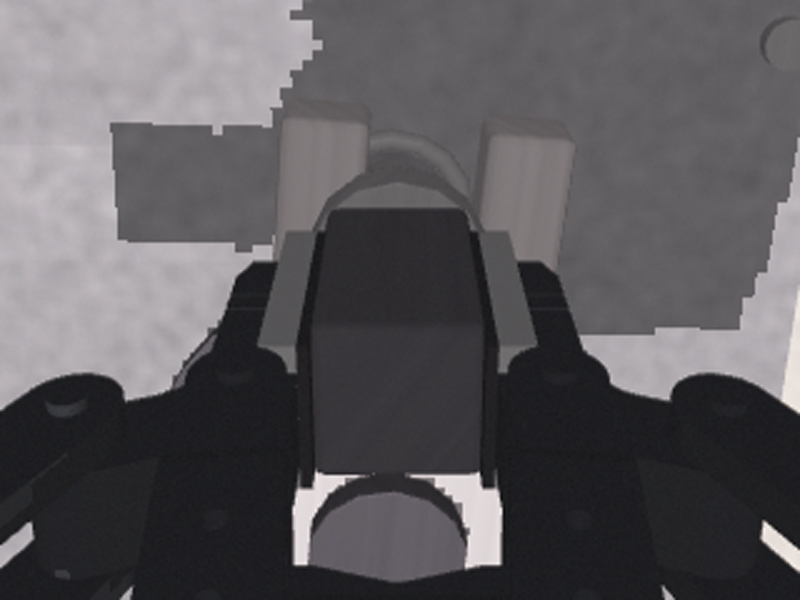

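View pics/s8.png

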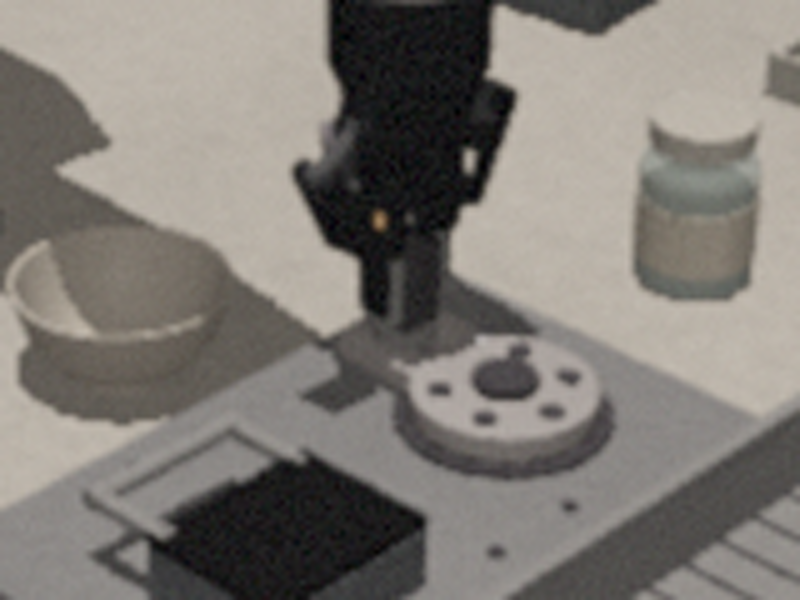

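```bash
python3 - <<'E'
from h import *
from bench import manip, planner, eyes, nets
manip.gripper_to(0.6); manip.hold(.3)
p=manip.current_eef_pos(); print(p,np.round(manip.current_wrist_force(),1))
manip.line_to([p[0],p[1],.24],vel=.2)
manip.move_pose([.50,.0,.30],down(np.radians(47)))
c=wrist_cam(manip,eyes);cv2.imwrite("pics/w9.png",c["img"][:,:,::-1]);__import__("pickle").dump(c,open("c9.pkl","wb"))
for l,z in [("pin_mid",.0995),("fork",.103),("lock_hole",.085),("wheel_axis",.085),("cover_bar",.1185)]:
    for d in nets.mark_of(c,l): print(l,d["at"],round(d["p"],2), on_plane(c,d["at"],z).round(4))
s=eyes.capture("scene")
r,k=proj(s,[.4514,.05,.12]).astype(int); cv2.imwrite("pics/s9.png",cv2.resize(s["img"][r-60:r+60,k-80:k+80,::-1],None,fx=5,fy=5,interpolation=cv2.INTER_CUBIC))
print(manip.current_clock())
E
```

```text
[0.45118863 0.05131559 0.13482715] [ 0.2  0.3 -0.3]
pin_mid [127.9, 329.3] 0.65 [0.4528 0.055  0.0995]
pin_mid [184.3, 373.5] 0.52 [0.5127 0.0514 0.0995]
wheel_axis [183.4, 369.8] 0.64 [0.5129 0.0495 0.085 ]
cover_bar [283.9, 195.6] 0.62 [ 0.469  -0.1191  0.1185]
17.175
```

View pics/w9.png

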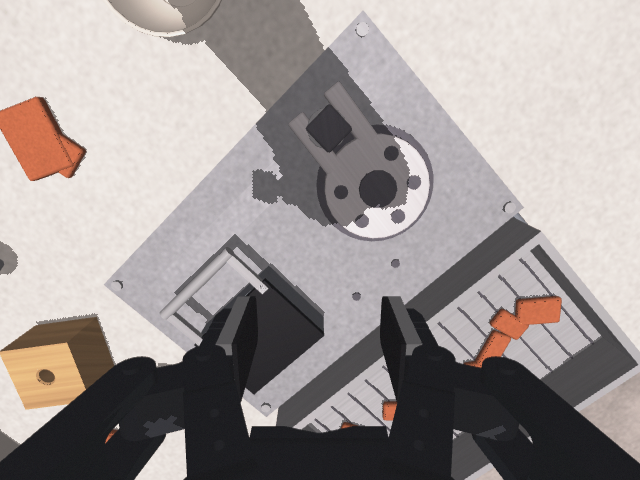

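View pics/s9.png

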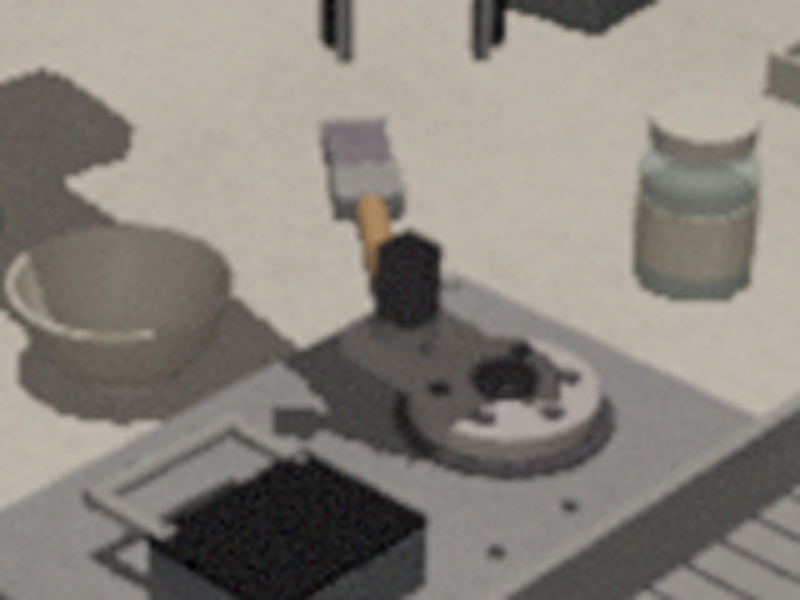

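The pin is upright, with the fork held over the hole. To confirm it is fully seated, I'll touch the head with the closed fingers. The head top should be at 0.151 m, which puts the TCP near 0.170.

```bash
python3 - <<'E'
from h import *
from bench import manip, planner, eyes, nets
import pickle
c=pickle.load(open("c9.pkl","rb"))
print("head top",on_plane(c,[129,329],.151), "hub",on_plane(c,[188,377.5],.109))
manip.gripper_to(0.0,40)
manip.move_pose([.4515,.0525,.20],down(np.radians(92)))
r=manip.line_to([.4515,.0525,.160],vel=.06,threshold=15)
print(r,manip.current_eef_pos(),np.round(manip.current_wrist_force(),1))
p=manip.current_eef_pos();manip.line_to([p[0],p[1],.21],vel=.2)
print(manip.current_clock())
E
```

```text
head top [0.45167057 0.05393734 0.151     ] hub [0.51522049 0.05186141 0.109     ]
True [0.45236614 0.05182289 0.16995069] [ 0.2 -1.   6.8]
19.2833
```

The head top is at 0.151 m, so the pin is fully home. Now the cover.

```bash
cat >> h.py <<'E'
O=np.array([.5192,-.0323])
def sh(x,y): 
    c,s=np.cos(YAW),np.sin(YAW); return O+np.array([c*x-s*y,s*x+c*y])
def bar(th): return np.array([*sh(.060-.110*np.cos(th),-.085), .1185+.110*np.sin(th)])
E
python3 - <<'E'
from h import *
from bench import manip, planner, eyes, nets
o=down(YAW); b=bar(0); print(b)
manip.move_pose([b[0],b[1],.20],o)
manip.gripper_to(0.36,30)
c=wrist_cam(manip,eyes);cv2.imwrite("pics/w10.png",c["img"][:,:,::-1]);__import__("pickle").dump(c,open("c10.pkl","wb"))
for d in nets.mark_of(c,"cover_bar"): print(d["at"],d["p"],on_plane(c,d["at"],.1185))
print(manip.current_eef_pos(),manip.current_finger_gap(),manip.current_clock())
s=eyes.capture("scene")
r,k=proj(s,b).astype(int); cv2.imwrite("pics/s10.png",cv2.resize(s["img"][r-70:r+50,k-80:k+80,::-1],None,fx=5,fy=5,interpolation=cv2.INTER_CUBIC))
E
```

```text
[ 0.47204568 -0.11891103  0.1185    ]
[259.7, 314.0] 0.58 [ 0.46992464 -0.11868273  0.1185    ]
[ 0.47213039 -0.11874605  0.20011519] 0.36365872431686225 20.9083
```

View pics/w10.png

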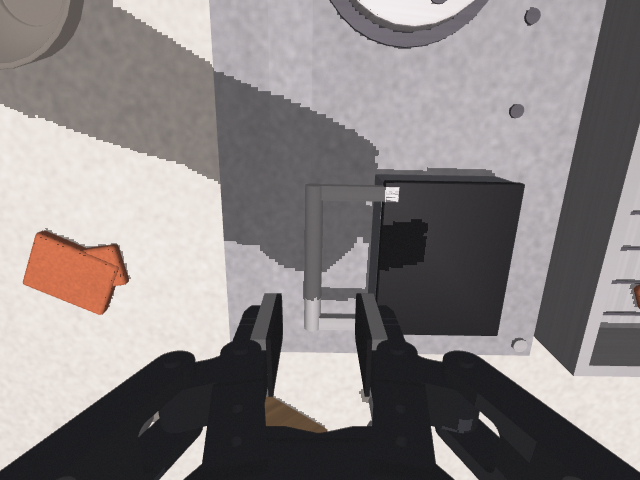

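View pics/s10.png

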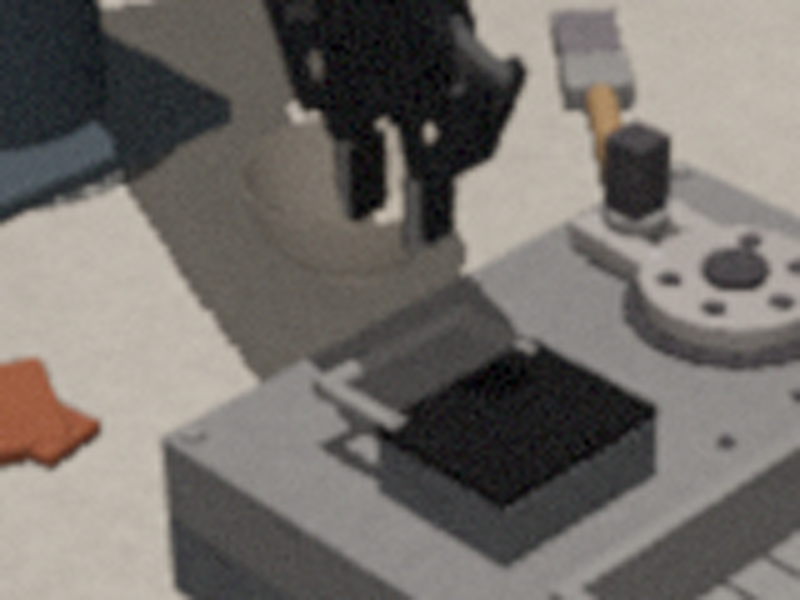

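```bash
python3 - <<'E'
from h import *
from bench import manip, planner, eyes, nets
b=bar(0)
print(manip.line_to([b[0]-.001,b[1],.128],vel=.1,threshold=8),manip.current_eef_pos())
manip.gripper_to(0.0,30)
print(manip.current_finger_gap(),np.round(manip.current_wrist_force(),1),manip.current_eef_pos(),manip.current_clock())
c=wrist_cam(manip,eyes);cv2.imwrite("pics/w11.png",c["img"][:,:,::-1])
E
```

```text
False [ 0.47146472 -0.11910165  0.12862498]
0.09934894118705213 [-6.6 -0.9  4.3] [ 0.46903415 -0.11929081  0.12895815] 22.1417
```

View pics/w11.png

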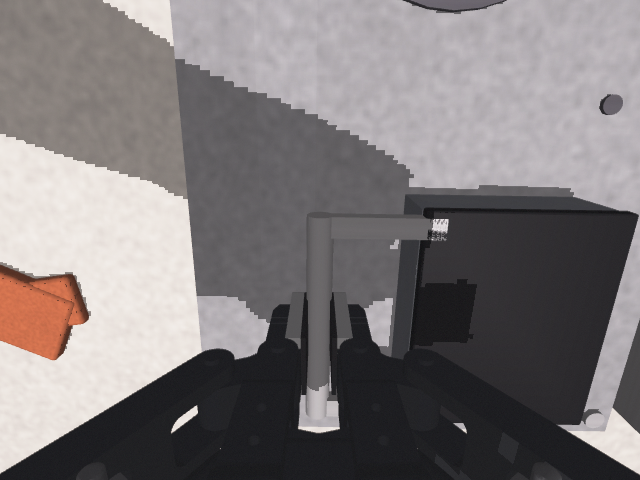

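```bash
python3 - <<'E'
from h import *
from bench import manip, planner, eyes, nets
p0=np.array([.4692,-.1191,.1287])
for th in np.linspace(0,1.96,11)[1:]:
    q=p0+bar(th)-bar(0)
    r=manip.line_to(q.tolist(),vel=.12,threshold=30)
    print(round(th,2),r,(np.array(manip.current_eef_pos())-q).round(4),np.round(manip.current_wrist_force(),1),round(manip.current_finger_gap(),3))
    if r: break
print(manip.current_clock())
s=eyes.capture("scene")
r,k=proj(s,bar(1.5)).astype(int); cv2.imwrite("pics/s12.png",cv2.resize(s["img"][r-60:r+100,k-100:k+100,::-1],None,fx=4,fy=4-.25,interpolation=cv2.INTER_CUBIC))
E
```

```text
0.2 False [-0.0005 -0.0003  0.0004] [-2.9 -0.3 -1.2] 0.099
0.39 False [-0.0011 -0.0003 -0.    ] [-4.9 -1.   0.1] 0.099
0.59 False [-0.0018 -0.0005  0.0004] [-6.9 -1.9  3.8] 0.103
0.78 False [-0.0021 -0.0007  0.0017] [-10.3  -1.4   8.7] 0.099
0.98 False [-0.0007 -0.0009  0.0028] [-9.  -1.5 10.3] 0.096
1.18 False [ 0.0012 -0.0011  0.0027] [-3.8 -2.2  7.9] 0.097
1.37 False [ 0.0017 -0.0013  0.0019] [-2.  -2.9  5.8] 0.101
1.57 False [ 0.001  -0.0014  0.0009] [-0.7 -4.9  4.5] 0.1
1.76 False [ 0.0009 -0.0014  0.0003] [ 0.6 -5.5  3. ] 0.1
1.96 False [ 0.0011 -0.0016  0.0003] [ 1.4 -5.6  3.5] 0.098
25.525
```

View pics/s12.png

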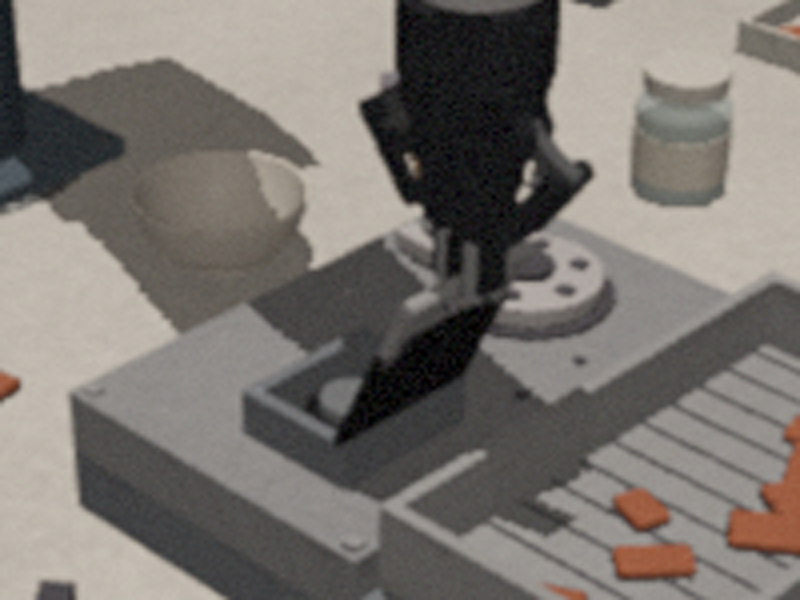

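The cover is lifted past upright, and the button is visible in the curb. Now I'll release it and retract.

```bash
python3 - <<'E'
from h import *
from bench import manip, planner, eyes, nets
manip.gripper_to(1.0); manip.hold(.2)
p=manip.current_eef_pos(); print(np.round(manip.current_wrist_force(),1))
manip.line_to([p[0],p[1],.32],vel=.2)
b=sh(.024,-.085); print(b)
manip.gripper_to(0.0,40)
manip.move_pose([b[0]-.04,b[1],.30],down(YAW)); manip.hold(.3)
c=wrist_cam(manip,eyes);cv2.imwrite("pics/w13.png",c["img"][:,:,::-1])
for l,z in [("start_top",.095),("cover_bar",.216)]:
  for d in nets.mark_of(c,l): print(l,d["at"],d["p"],on_plane(c,d["at"],z))
s=eyes.capture("scene")
r,k=proj(s,bar(1.5)).astype(int); cv2.imwrite("pics/s13.png",cv2.resize(s["img"][r-60:r+100,k-100:k+100,::-1],None,fx=4,fy=4-.25,interpolation=cv2.INTER_CUBIC))
print(manip.current_clock())
E
```

```text
[-0.4 -1.1  0.2]
[ 0.546005   -0.11645754]
start_top [216.7, 356.9] 0.66 [ 0.54182946 -0.12082805  0.095     ]
cover_bar [263.8, 525.4] 0.82 [ 0.62876033 -0.11603767  0.216     ]
28.9083
```

View pics/w13.png

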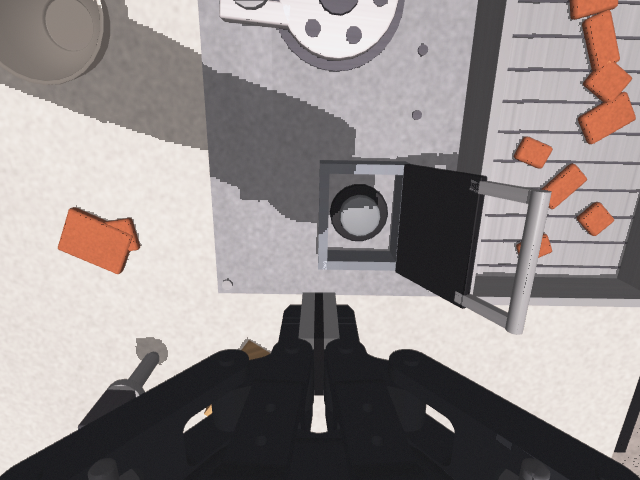

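View pics/s13.png

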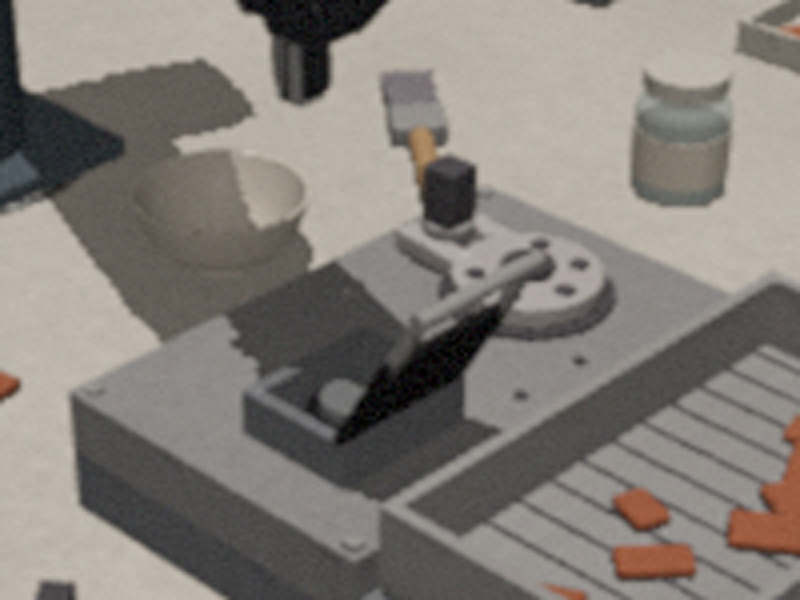

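The cover stays open without being held, and the button is at about (0.543, -0.117). Now I'll press it with the fingers closed and the jaw axis along y, to keep clear of the cover.

```bash
python3 - <<'E'
from h import *
from bench import manip, planner, eyes, nets
o=down(YAW+np.pi/2); b=[.5435,-.1175]
manip.move_pose([*b,.22],o)
manip.line_to([*b,.145],vel=.15,threshold=12)
print(manip.current_eef_pos())
z0=np.array(manip.current_wrist_force())
r=manip.line_to([*b,.098],vel=.04,threshold=15); 
print(r,manip.current_eef_pos(),np.round(manip.current_wrist_force(),1))
manip.hold(.3); print(manip.current_eef_pos(),np.round(manip.current_wrist_force(),1),manip.current_clock())
s=eyes.capture("scene")
r,k=proj(s,bar(1.5)).astype(int); cv2.imwrite("pics/s14.png",cv2.resize(s["img"][r-60:r+100,k-100:k+100,::-1],None,fx=4,fy=4-.25,interpolation=cv2.INTER_CUBIC))
E
```

```text
[ 0.54378432 -0.11761949  0.14570662]
True [ 0.54372616 -0.1175596   0.12034727] [-1.2 -0.1  4.4]
[ 0.54370373 -0.11755227  0.12004626] [-1.7  1.   6.4] 31.9667
```

View pics/s14.png

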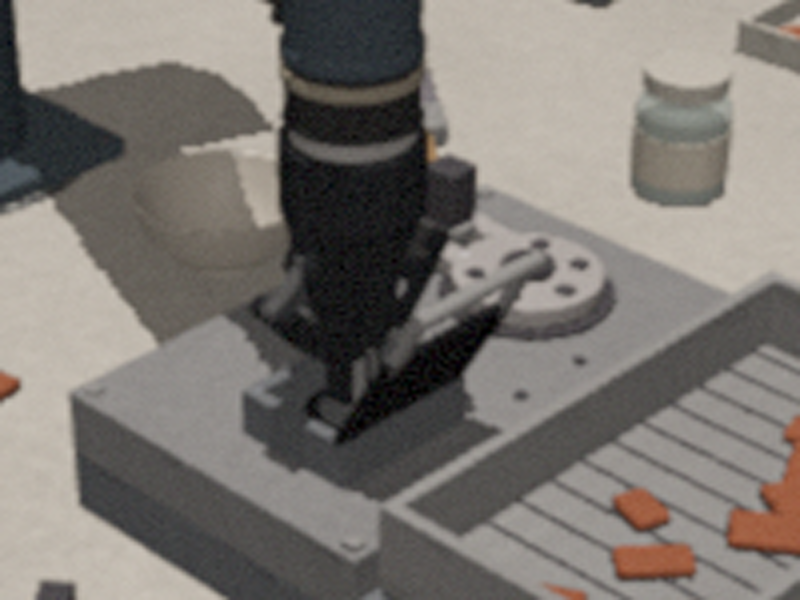

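```bash
python3 - <<'E'
from h import *
from bench import manip, planner, eyes, nets
b=[.5435,-.1175]
for z,t in [(.1165,15),(.114,18)]:
    r=manip.line_to([*b,z],vel=.02,threshold=t); manip.hold(.2)
    print(r,manip.current_eef_pos(),np.round(manip.current_wrist_force(),1),manip.current_clock())
E
```

```text
True [ 0.54365751 -0.11757573  0.1200573 ] [-0.6  0.5  5. ] 32.425
True [ 0.54365805 -0.11753779  0.12007247] [-1.5  1.2  6. ] 32.8667
```

```bash
python3 - <<'E'
from h import *
from bench import manip, planner, eyes, nets
b=[.5435,-.1175]
for z in np.arange(.1185,.1285,.0015):
    manip.line_to([*b,z],vel=.03); print(round(manip.current_eef_pos()[2],4),np.round(manip.current_wrist_force()[2],1))
manip.line_to([*b,.22],vel=.15)
manip.move_pose([.46,-.1,.30],down(YAW)); manip.hold(.4)
print(np.round(manip.current_wrist_force(),1),manip.current_clock())
c=wrist_cam(manip,eyes);cv2.imwrite("pics/w15.png",c["img"][:,:,::-1])
s=eyes.capture("scene");cv2.imwrite("pics/s15.png",s["img"][:,:,::-1])
E
```

```text
0.12 9.1
0.1203 5.1
0.1215 4.1
0.1229 3.8
0.1244 1.9
0.1258 1.6
0.1269 0.9
[ 1.3 -0.7 -0.1] 37.1667
```

View pics/w15.png

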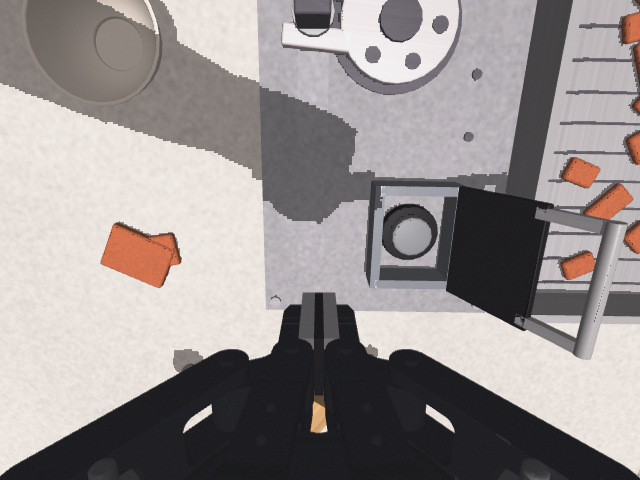

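View pics/s15.png

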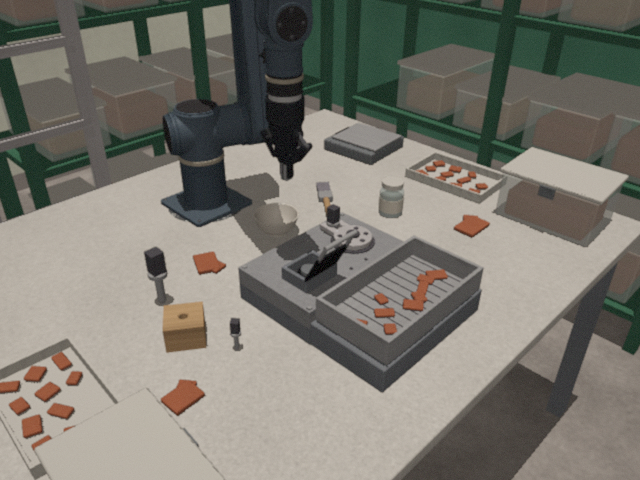

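The spring force falls smoothly over about 6–7 mm of travel, above a hard stop at TCP 0.120, so the button was pressed fully and has come back out. In the pictures:
- **Pin:** it is home in the fork, scene (214, 333).
- **Cover:** it is open, wrist (257, 500).
- **Jar and sherds:** jar at (197, 391), sherds at (397, 182), (226, 470) and (262, 208), all where they were.

Nothing is touching the robot.

```bash
python3 - <<'E'
from bench import manip
manip.hand_in(); print(manip.current_clock())
E
```

```text
the job is handed in; nothing more can be done
the job is handed in; nothing more can be done
```

The shaker is set up and started, and I handed the job in at about 37 s of the 72 s. The hand-in reports no verdict, so the results below are from my own checks.

- **Pin:** I took the middle-sized pin from the wooden stand, set it in the fork, turned the wheel to the hole and pushed the pin down. It stood upright after release. Touching its head put the top at 0.151 m, exactly where it should be when fully home. Before pushing down, I moved the tip about 2 mm in -y because a close crop showed it off the hole's centre.
- **Cover:** I lifted it by the bar to about 1.96 rad and let go. It stayed back in every later picture. The bar turned out to be about 2.5 mm nearer the robot than calculated, so I adjusted the path. The largest force while lifting was about 14 N.
- **Start button:** I pressed it to a hard stop; pushing again with over 15 N moved it no further. On the way back up, the spring force faded over about 6–7 mm, so it pressed fully and came out again.
- **Jar and sherds:** in the last scene picture the jar and sherds were where they started, and the robot was touching nothing.

No check failed. I judged the wheel and cover angles from pictures and arm positions, as there is no direct reading for them.

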